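Close the glued board with the one-hand clamp

TASK

The small beech board has split along the grain; both halves are glued and lie between the pads of the one-hand bar clamp. Take the clamp's pistol grip and trigger between the fingers and pump the trigger - squeeze it well in, let it right out, again and again - until the moving pad meets the board, the split is pushed shut and both pads bear firmly on the board with its two halves flush end to end. Finish while still holding the grip and trigger in a steady, moderate squeeze, not a hard one that would crush the glued edges, and leave the other things on the counter where they are.

Things in the scene. Friction and masses are not known exactly. Their poses are not given: they have to be found in the camera images.
- clamp: one-hand bar clamp, black with steel bar, lying flat on its side on the counter, loose, 1 kg in all, 30 mm thick (0 to 30 mm high). This entry is the bar with the fixed jaw: flat steel bar 365 mm long, 19 mm wide, running along this body's y axis; jaws reach out to +x, pistol grip to -x. Origin: on the bar's centre line at counter height, 120 mm short of the fixed pad's face. z is up
- jaw_slide (a joint): travel of the sliding head (black casing with moving jaw, grip and trigger) along the bar toward the fixed jaw, +y of the clamp, in m; pad-to-pad opening = 0.230 - value; starts between 0.030 and 0.052. The head stays where it is when the trigger is let out
- trigger_swing (a joint): trigger angle in rad: 0 let out (its spring, 3 to 5 N at the finger, returns it within 0.5 s), 0.30 squeezed in to the stop. A full stroke brings the pad on by two 6 mm ratchet teeth, 12 mm; its first part, up to 0.13 rad, is idle before the pawl bites. Once the pads bear, the trigger stops short of 0.30, and at about 0.1 on any further stroke
- squeeze_point (a point): the place to squeeze, moving with the head: midway between back of grip and front of let-out trigger, 60 mm out from the bar's centre line, 15 mm above the counter; axes as the clamp's. Close the fingers from above along its y: grip and trigger span -31 to +31 mm let out, -31 to +3 mm squeezed in; free room all round. The clamp is loose, so both fingers may close evenly
- handle: the black pistol grip, part of the head: 90 mm long along x, 20 mm deep (y), 0 to 30 mm above the counter; entry origin as the head's, on the bar's centre line level with the moving pad's face; the grip's middle is at (-76, -66, 15) mm from it
- trigger: the grey trigger lever in front of the grip, 10 mm thick, 22 mm high (4 to 26 mm above the counter), reaching 125 mm from its pivot; entry origin: the pivot inside the head, 33 mm from the bar's centre line on the jaw side, 93 mm from the squeeze point. Pads press 1.5 times the squeeze. Squeeze with 30 to 50 N: less may not drag the clamp over the counter, over 80 N crushes the glued edges
- moving_pad: black rubber pad of the moving jaw, 40 x 9 x 28 mm; entry origin is on the bar's centre line, level with the pad's face
- moving_pad_face (a point): middle of the moving pad's face, 62 mm out from the bar, 15 mm above the counter
- fixed_pad: black rubber pad of the fixed jaw, 40 x 9 x 28 mm; entry origin is the clamp's
- fixed_pad_face (a point): middle of the fixed pad's face, 62 mm out from the bar, 15 mm above the counter
- board_near: the narrower beech half, next to the moving pad, loose, about 0.13 kg: 100 (x) x 60 (y) x 30 mm; origin under its centre; its +y side is the glued split edge
- board_far: the wider beech half, next to the fixed pad, loose, 0.19 kg: 100 (x) x 85 (y) x 30 mm; origin under its centre; its -y side is the glued split edge. At the start there are 2 to 5 mm between it and the fixed pad and 3.5 to 8 mm between the halves; the clamp must close in by 33 to 55 mm in all
- near_edge (a point): middle of the split edge of the narrower half, 15 mm up
- far_edge (a point): middle of the split edge of the wider half, 15 mm up
- glue_bottle: white glue bottle with pointed nozzle, 58 mm across, 165 mm high; origin under its centre; to be left alone
- steel_bowl: steel bowl, 140 mm across, 55 mm high; origin under its centre; to be left alone
- spatula: spatula lying on the counter, 280 mm long; to be left alone
- bread_box: open clear box of bread rolls, 240 x 360 x 110 mm; origin under its centre; to be left alone
Things that resemble listed ones, but are neither listed nor needed, are in the scene too. Leave any blue, purple or red look-alike of the board_near alone.

How it is judged:
By the outcome, as a careful person would: the job done as asked, in the order asked, and still so for the second after the job is handed in, while the arm keeps its last pose, push and grip.
It also fails if it takes over 45 s, if anything falls off the work surface, if the arm or the gripper's body presses on something with over 40 N, if the wrist force passes 120 N, or if a joint passes its speed limit or range.

ROBOT

A 6-joint arm with a two-finger parallel gripper is mounted at the origin on the work surface. World frame = base frame: x ahead of the robot, y to its left, z up, the work surface at z = 0. Lengths are in m, angles in degrees, forces in N, time in s.
With the tool pointing down it reaches from about 0.4 to 0.825 m from the base axis. Payload 7 kg.
Tool frame: the origin (TCP) lies on the centre line of the jaws, within the pads' length; the fingertips stand 8 mm ahead of it and the grasp point (between the pads) lies 11 mm behind it; z points along the fingers, y is the line along which they close (so a half turn about z gives the same grasp; the last joint's range is limited). The gripper opens to 88 mm and grips with 3 to 60 N. Pads are 19 mm wide; open, the fingers measure 130 mm over their backs; the gripper's body (78 mm by 193 mm) begins 47 mm behind the grasp point.
Start: joints at [85.147, 20.546, 0.682, 0, -70.136, -16.507], TCP at [0.246, 0.629, 0.235] pointing down, gripper open.
Joint ranges: [-176.03, 176.03], [-82.01, 121.73], [-58.28, 71.71], [-173.87, 95.51], [-174.79, -0.11], [-173.66, 173.66]. Speed limits (degrees/s): [136.94, 136.94, 172.46, 180, 180, 180].

INTERFACE

Orientations are given as [roll, pitch, yaw] about the fixed x, y, z axes, in that order (R = Rz(yaw) Ry(pitch) Rx(roll)).
In Python, from plant import r gives the robot as it stands.
- The arm moves only by the tool carry_out, never from a script. Its argument "targets" is a list of rows, each a list of 6 numbers: the shift along the tool's x, y, z scaled (see below), then the turn, a rotation vector about the tool's x, y, z scaled (see below). A call has 1 to 5 rows; each row shifts and turns the commanded pose from where the row before left it, along the tool's axes as they then stand; what a row does not reach is not made up. The controller multiplies each number of a shift by 0.5 m and each number of a turn by 60 degrees. A row lasts 1/8 s, in which the tool goes at most 62.5 mm and 10.7 degrees, less where a joint would pass 70% of its speed; a pose out of reach is approached as far as the arm can. A call with a number of a shift or a turn outside -1 to 1 is refused whole. A call with a gripper value outside its range is refused whole. "hand" is the opening, from 0 (shut) to 1 (fully open), set as the call begins (left out, the last holds). The fingers move at their own pace and stop on an object; "squeeze" is the grip in N (left out, the last holds). Time passes only in rows, so rows that do not move let the fingers close. It gives the time, the measured TCP pose, the force, the opening and the grip force at its end, in the units of the state.
- r.get_state(): the state, without advancing time (a new reading comes with each control period).
- r.capture(name): name is "side" or "top"; returns the picture (400x640x3 uint8, red, green, blue); there is no depth.
- r.camera_info(name): a dict with "K" (3x3 intrinsics, pixels), "distortion" ([k1, k2, p1, p2, k3] as OpenCV has them; the pictures are not rectified), "eye" and "attitude" of the camera in the world. Camera axes: x right, y down, z forward; pixel columns grow to the right and rows downward; lengths in m; the calibration is good to about 2 mm. A picture is of the moment at which its call begins. camera_info takes no time and is no camera call.
- r.close_job(): hands the job in; it is judged then, once.
The state is a dict: "time_s": time; "joints": joint angles; "qd": joint speeds; "joint_torque": joint torques, N m; "tcp_pos": TCP position; "eef_rot": TCP orientation; "contact_force": force on the tool from outside, world axes, zero at the start; "moment": the same for the moment, N m; "gripper_width": finger opening in m; "gripper_force": force on a finger pad.
Only numpy, scipy, OpenCV 4.12 (cv2) and the standard library are available. Lean on these libraries where they do the work, as an engineer would, in place of code of your own. Each camera call takes 0.05 s, during which the arm holds its last target. There are 200 camera calls.

## Working session

There is one attempt and no reset: what is moved stays moved. The work goes in short steps, Python scripts to look and compute and a tool call to move; the robot and the scene stay as the last step left them, time stands still between calls to the robot, and variables do not carry over. Pictures are saved under pics/ and viewed, at most 10 in all, crops included, and the job is handed in when it is done.

Besides the shell and the picture viewer there is one more tool, called after "Request:" as a command line: name --pt "numbers of a row" for each row, then --argument value for the rest. carry_out: Moves the arm, as the interface text tells. Its arguments: {"type":"object","properties":{"targets":{"type":"array","items":{"type":"array","items":{"type":"number","minimum":-1,"maximum":1}}},"hand":{"type":"number"},"squeeze":{"type":"number"}},"required":["targets"]}

```bash
mkdir -p pics; python3 - <<'E'
from plant import r
import cv2
for n in("top","side"):
    cv2.imwrite(f"pics/{n}0.png",r.capture(n)[:,:,::-1]); print(r.camera_info(n))
print(r.get_state())
E
```

```text
{'K': array([[406.43353937,   0.        , 320.18568018],
       [  0.        , 406.43353937, 210.3645076 ],
       [  0.        ,   0.        ,   1.        ]]), 'distortion': array([-0.05165486,  0.        ,  0.        ,  0.        ,  0.        ]), 'eye': array([0.42966603, 0.03236931, 1.11319962]), 'attitude': array([-170.89046608,   -1.30021921,  -90.07278936])}
{'K': array([[513.38712068,   0.        , 320.56402851],
       [  0.        , 513.38712068, 208.83691423],
       [  0.        ,   0.        ,   1.        ]]), 'distortion': array([-0.03142446,  0.        ,  0.        ,  0.        ,  0.        ]), 'eye': array([-0.14424413, -0.71840573,  0.94931958]), 'attitude': array([-131.06282905,   -0.18065587,  -43.79483595])}
{'time_s': 0.1, 'joints': array([ 8.51462093e+01,  2.05876541e+01,  6.38729348e-01, -1.83290123e-02,
       -7.01365414e+01, -1.65056211e+01]), 'qd': array([ 0.02608182, -0.04492078,  0.14857648,  0.02160177, -0.0146833 ,
       -0.15308441]), 'joint_torque': array([-1.03236660e-03, -5.84159803e+01,  2.93754083e+01,  7.01537222e+00,
        1.01853185e-02, -4.42536964e-05]), 'tcp_pos': array([0.24572545, 0.62821758, 0.23370864]), 'eef_rot': array([ 1.79913160e+02, -7.76275874e-03, -2.13656466e+01]), 'contact_force': array([-0.32496088, -0.13416866,  0.33554786]), 'moment': array([ 0.06245402, -0.04411862, -0.00661768]), 'gripper_force': 0.0, 'gripper_width': 0.08744872177499467}
```

View pics/top0.png

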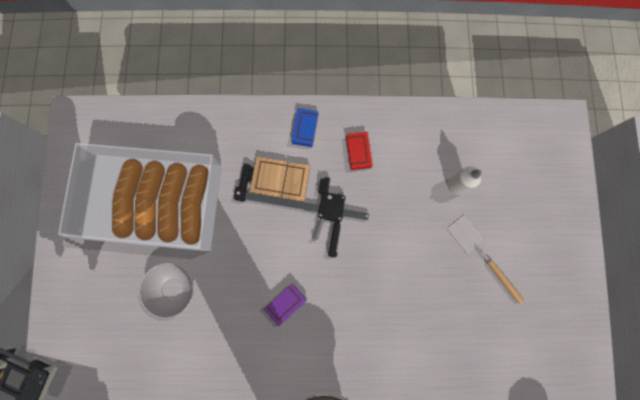

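View pics/side0.png

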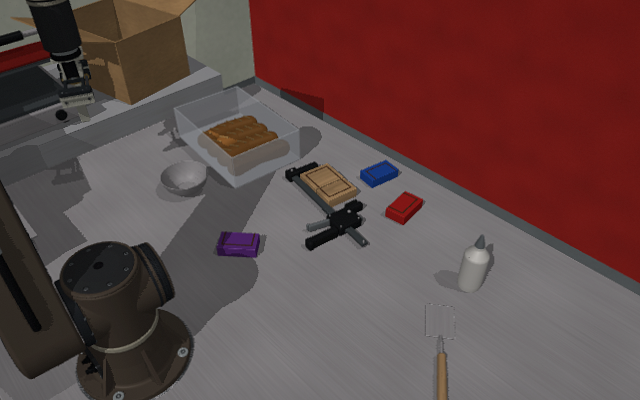

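The top view shows the clamp. The bar runs from about (240,197) to (368,215), the fixed jaw is at (244,183) and the head at (331,207). The grip is at (334,240), the trigger at (319,225) and the beech board at (280,179). The blue (305,127), red (359,151) and purple (286,304) blocks are look-alikes. The beech pair between the pads is the one meant.

```bash
python3 - <<'E'
import cv2
a=cv2.imread("pics/top0.png")[145:265,225:385]
cv2.imwrite("pics/c1.png",cv2.resize(a,None,fx=5,fy=5,interpolation=cv2.INTER_CUBIC))
E
cat > h.py <<'E'
from plant import r
import cv2, numpy as np
from scipy.spatial.transform import Rotation as R
def world(n,uv,z):
    c=r.camera_info(n); d=cv2.undistortPoints(np.array(uv,float).reshape(-1,1,2),c["K"],c["distortion"])[:,0]
    d=np.c_[d,np.ones(len(d))]@R.from_euler("xyz",c["attitude"],degrees=True).as_matrix().T
    return c["eye"]+d*((np.broadcast_to(z,len(d))-c["eye"][2])/d[:,2])[:,None]
def pix(n,P):
    c=r.camera_info(n); M=R.from_euler("xyz",c["attitude"],degrees=True).as_matrix().T
    return cv2.projectPoints(np.array(P,float),cv2.Rodrigues(M)[0],-M@c["eye"],c["K"],c["distortion"])[0][:,0]
E
```

```text
(no output)
```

View pics/c1.png

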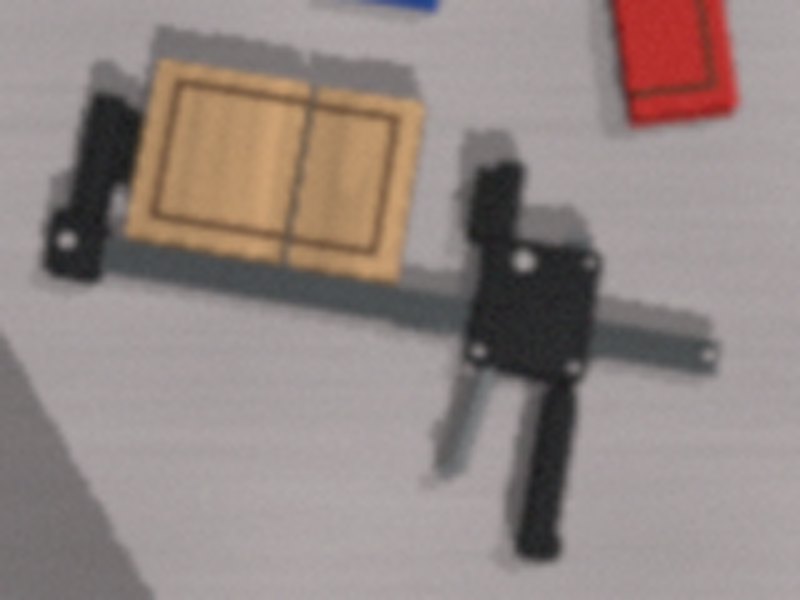

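```bash
python3 - <<'E'
from h import *
f=lambda L:[(225+(x+.5)/5-.5,145+(y+.5)/5-.5) for x,y in L]
bar=world("top",f([(708,354),(225,273),(440,308)]),0.015+0.005); print("bar",bar)
d=bar[1]-bar[0]; print("yaw from bar",np.degrees(np.arctan2(-d[0],d[1])))
g=world("top",f([(562,395),(538,555)]),0.03); print("grip ends",g)
b=world("top",f([(162,60),(423,102),(397,281),(128,237),(312,85),(288,262)]),0.03); print("board",b)
d=b[0]-b[1];e=b[3]-b[2];print([np.degrees(np.arctan2(-q[0],q[1])) for q in(d,e)], np.linalg.norm(d),np.linalg.norm(e))
p=world("top",f([(122,185),(470,205)]),0.029); print("fixed, moving face",p)
t=world("top",f([(448,472)]),0.026); print("trigger tip",t)
# model: head origin from corners; predict with yaw a
a=np.radians(-9.0)
for a in np.radians([-8,-9,-10]):
    M=np.array([[np.cos(a),-np.sin(a)],[np.sin(a),np.cos(a)]])
    end=g[1,:2]   # grip outer end middle = (-121,-66)
    o=end-M@[-.121,-.066]; print(np.degrees(a),"sq",o+M@[-.06,-.045], "pix",pix("top",[[*(o+M@q),z] for q,z in (((-.121,-.066),.03),((-.06,-.066),.03),((.062,0),.03),((0,-.15),.02),((0,0),.02))]).round(1).tolist())
print(f([(538,555),(550,470),(520,200),(708,354)]))
E
```

```text
bar [[ 0.5913518  -0.11822214  0.02      ]
 [ 0.63552425  0.14549622  0.02      ]
 [ 0.61642589  0.02802006  0.02      ]]
yaw from bar -9.508691730880498
grip ends [[ 0.56743001 -0.03761271  0.03      ]
 [ 0.48175577 -0.02420172  0.03      ]]
board [[0.75293333 0.18145724 0.03      ]
 [0.72960423 0.03761296 0.03      ]
 [0.62949155 0.05137074 0.03      ]
 [0.65337883 0.19743716 0.03      ]
 [0.7389947  0.09869591 0.03      ]
 [0.63979746 0.11047383 0.03      ]]
[np.float64(-9.21219127295918), np.float64(-9.287767767795726)] 0.1457237909510854 0.1480067614027865
fixed, moving face [[0.68251902 0.20164057 0.029     ]
 [0.67196819 0.01178231 0.029     ]]
trigger tip [[0.52626272 0.02361247 0.026     ]]
-8.0 sq [ 0.54508476 -0.01189565] pix [[332.2, 255.6], [335.2, 233.0], [317.2, 185.4], [368.4, 215.9], [314.0, 208.3]]
-9.0 sq [ 0.54528988 -0.01300277] pix [[332.2, 255.6], [335.6, 233.0], [318.4, 185.2], [369.1, 216.6], [314.8, 208.0]]
-10.0 sq [ 0.54547565 -0.0141133 ] pix [[332.2, 255.6], [336.0, 233.1], [319.6, 185.0], [369.8, 217.2], [315.6, 207.7]]
[(332.2, 255.60000000000002), (334.6, 238.6), (328.6, 184.6), (366.2, 215.4)]
```

The crop shows:
- the grip running from (562,395) to (538,555), with the trigger tip at (448,472)
- the pad faces at about x=122 and x=470
- the split at (312,85) to (288,262)

The beech halves sit between the pads, so they are the right ones. The squeeze point is about (0.545, -0.0125) with a yaw of about -9.3°.

Request:
carry_out --pt "0 0 0 0 0 -0.1" --pt "0 0 0 0 0 -0.1" --pt "0.06 0.085 0 0 0 0" --pt "0.06 0.085 0 0 0 0" --pt "0.06 0.085 0 0 0 0" --hand 1 --squeeze 40

```text
time_s: 0.72
tcp_pos: [0.3143, 0.4865, 0.2341]
eef_rot: [180.0, 0.0, -9.3]
contact_force: [1.3, 0.9, 1.8]
gripper_width: 0.0878
gripper_force: 0.0
```

Request:
carry_out --pt "0.06 0.085 0 0 0 0" --pt "0.06 0.085 0 0 0 0" --pt "0.06 0.085 0 0 0 0" --pt "0.06 0.085 0 0 0 0" --pt "0.06 0.085 0 0 0 0"

```text
time_s: 1.35
tcp_pos: [0.4277, 0.2524, 0.2345]
eef_rot: [-180.0, 0.0, -9.3]
contact_force: [0.7, 0.9, 1.1]
gripper_width: 0.0878
gripper_force: 0.0
```

Request:
carry_out --pt "0.06 0.085 0 0 0 0" --pt "0.06 0.085 0 0 0 0" --pt "0.06 0.085 0 0 0 0" --pt "0.06 0.085 0.03 0 0 0" --pt "0 0 0 0 0 0"

```text
time_s: 1.98
tcp_pos: [0.518, 0.0638, 0.2179]
eef_rot: [179.9, 0.2, -9.6]
contact_force: [-0.4, 0.3, -0.2]
gripper_width: 0.0877
gripper_force: 0.0
```

Request:
carry_out --pt "0.039 0.071 0.06 0 0 0" --pt "0.039 0.071 0.06 0 0 0" --pt "0 0 0.1 0 0 0" --pt "0 0 0 0 0 0" --pt "0 0 0 0 0 0"

```text
time_s: 2.6
tcp_pos: [0.546, -0.0087, 0.1111]
eef_rot: [-180.0, -0.1, -9.3]
contact_force: [0.0, 0.2, 0.5]
gripper_width: 0.0877
gripper_force: 0.0
```

```bash
python3 - <<'E'
from h import *
t,s=r.capture("top"),r.capture("side"); st=r.get_state(); print(st["tcp_pos"],st["eef_rot"])
a=cv2.resize(t[145:275,255:385,::-1],(400,400),interpolation=2);b=cv2.resize(s[150:270,275:395,::-1],(400,400),interpolation=2)
cv2.imwrite("pics/c2.png",np.hstack([a,b]))
E
```

```text
[ 0.54639796 -0.00851479  0.11182732] [-179.92775901   -0.18375652   -9.2760532 ]
```

View pics/c2.png

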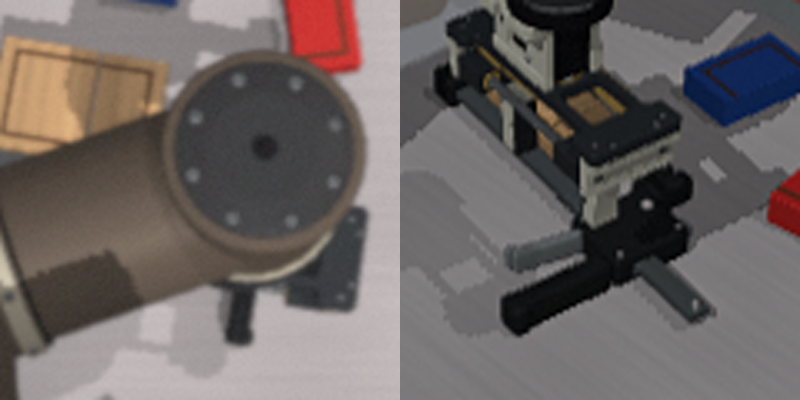

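The side view on the right of the crop shows the gripper above the clamp, with the grip's end at about (515,312) and the trigger tip at (512,248). I'll cross-check the squeeze point from this view.

```bash
python3 - <<'E'
from h import *
a=np.radians(-9.3);M=np.array([[np.cos(a),-np.sin(a)],[np.sin(a),np.cos(a)]]);s=np.array([.545,-.0125])
P=[[*(s+M@q),z] for q,z in (((-.061,-.021),.03),((-.061,-.031),.03),((-.061,-.011),.03),((-.061,-.031),.0))]
p=pix("side",P); print(np.c_[(p[:,0]-275)/.3+400,(p[:,1]-150)/.3])
E
```

```text
[[509.63199291 299.54641896]
 [516.87164154 307.16818026]
 [502.46060135 291.99617136]
 [517.27359818 334.77712063]]
```

Request:
carry_out --pt "-0.002 0.008 0.09 0 0 0" --pt "0 0 0.06 0 0 0" --pt "0 0 0.045 0 0 0" --pt "0 0 0 0 0 0" --pt "0 0 0 0 0 0"

```text
time_s: 3.32
tcp_pos: [0.5447, -0.0127, 0.0138]
eef_rot: [-179.9, -0.1, -9.3]
contact_force: [0.1, -0.3, 0.8]
gripper_width: 0.0878
gripper_force: 0.0
```

Now the first squeeze.

Request:
carry_out --pt "0 0 0 0 0 0" --pt "0 0 0 0 0 0" --pt "0 0 0 0 0 0" --pt "0 0 0 0 0 0" --pt "0 0 0 0 0 0" --hand 0 --squeeze 40

```text
time_s: 3.95
tcp_pos: [0.5424, -0.0146, 0.0123]
eef_rot: [179.9, 0.1, -9.3]
contact_force: [-3.7, -6.8, 7.2]
gripper_width: 0.0435
gripper_force: 17.5
```

Request:
carry_out --pt "0 0 0 0 0 0" --pt "0 0 0 0 0 0" --pt "0 0 0 0 0 0"

```text
time_s: 4.32
tcp_pos: [0.5424, -0.0146, 0.0124]
eef_rot: [179.9, 0.1, -9.4]
contact_force: [-2.8, -6.1, 8.1]
gripper_width: 0.0323
gripper_force: 39.7
```

Request:
carry_out --pt "0 0 0 0 0 0" --pt "0 -0.007 0 0 0 0" --pt "0 -0.007 0 0 0 0" --pt "0 0 0 0 0 0" --pt "0 0 0 0 0 0" --hand 1

```text
time_s: 4.95
tcp_pos: [0.545, -0.0062, 0.0121]
eef_rot: [-180.0, -0.0, -9.3]
contact_force: [0.3, -0.0, -1.2]
gripper_width: 0.0768
gripper_force: 0.0
```

Request:
carry_out --pt "0 0 0 0 0 0" --pt "0 0 0 0 0 0" --pt "0 0 0 0 0 0"

```text
time_s: 5.32
tcp_pos: [0.5443, -0.0066, 0.012]
eef_rot: [180.0, 0.0, -9.4]
contact_force: [-0.5, -0.1, 0.2]
gripper_width: 0.0874
gripper_force: 0.0
```

```bash
python3 - <<'E'
from h import *
t,s=r.capture("top"),r.capture("side"); print(r.get_state()["gripper_force"])
a=cv2.resize(t[145:275,225:355,::-1],(400,400),interpolation=2);b=cv2.resize(s[150:270,275:395,::-1],(400,400),interpolation=2)
cv2.imwrite("pics/c3.png",np.hstack([a,b]))
E
```

```text
0.0
```

View pics/c3.png

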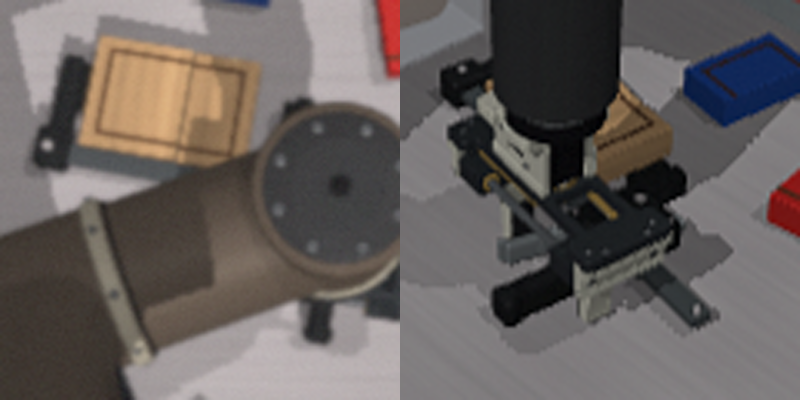

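The first stroke worked: both views show the head further forward on the bar and the trigger let out. I'll keep pumping, moving 7 mm along with the head on each release.

Request:
carry_out --pt "0 0 0 0 0 0" --pt "0 0 0 0 0 0" --pt "0 0 0 0 0 0" --pt "0 0 0 0 0 0" --pt "0 0 0 0 0 0" --hand 0

```text
time_s: 6.05
tcp_pos: [0.5439, -0.0066, 0.0119]
eef_rot: [180.0, 0.1, -9.3]
contact_force: [-2.6, -0.8, 0.9]
gripper_width: 0.0435
gripper_force: 15.2
```

Request:
carry_out --pt "0 0 0 0 0 0" --pt "0 0 0 0 0 0" --pt "0 0 0 0 0 0"

```text
time_s: 6.42
tcp_pos: [0.5444, -0.0066, 0.0119]
eef_rot: [180.0, 0.0, -9.4]
contact_force: [-0.8, 0.1, -1.8]
gripper_width: 0.0322
gripper_force: 39.9
```

Request:
carry_out --pt "0 0 0 0 0 0" --pt "0 -0.007 0 0 0 0" --pt "0 -0.007 0 0 0 0" --pt "0 0 0 0 0 0" --pt "0 0 0 0 0 0" --hand 1

```text
time_s: 7.05
tcp_pos: [0.5463, 0.0007, 0.0123]
eef_rot: [-180.0, -0.1, -9.3]
contact_force: [1.3, 0.7, 0.1]
gripper_width: 0.0764
gripper_force: 0.6
```

Request:
carry_out --pt "0 0 0 0 0 0" --pt "0 0 0 0 0 0" --pt "0 0 0 0 0 0"

```text
time_s: 7.42
tcp_pos: [0.5454, 0.0003, 0.0119]
eef_rot: [180.0, 0.0, -9.4]
contact_force: [-0.0, 0.6, -0.3]
gripper_width: 0.0875
gripper_force: 0.0
```

Request:
carry_out --pt "0 0 0 0 0 0" --pt "0 0 0 0 0 0" --pt "0 0 0 0 0 0" --pt "0 0 0 0 0 0" --pt "0 0 0 0 0 0" --hand 0

```text
time_s: 8.05
tcp_pos: [0.5452, 0.0003, 0.0119]
eef_rot: [180.0, 0.1, -9.3]
contact_force: [-2.1, -1.8, 0.2]
gripper_width: 0.0436
gripper_force: 15.1
```

Request:
carry_out --pt "0 0 0 0 0 0" --pt "0 0 0 0 0 0" --pt "0 0 0 0 0 0"

```text
time_s: 8.43
tcp_pos: [0.5454, 0.0003, 0.012]
eef_rot: [180.0, 0.0, -9.4]
contact_force: [-0.8, -0.7, -0.3]
gripper_width: 0.0322
gripper_force: 39.6
```

Three full strokes are done. Two more follow, and I'll watch for the width stopping short.

Request:
carry_out --pt "0 0 0 0 0 0" --pt "0 -0.007 0 0 0 0" --pt "0 -0.007 0 0 0 0" --pt "0 0 0 0 0 0" --pt "0 0 0 0 0 0" --hand 1

```text
time_s: 9.05
tcp_pos: [0.5475, 0.0077, 0.0123]
eef_rot: [-180.0, -0.1, -9.3]
contact_force: [1.1, 0.8, 1.1]
gripper_width: 0.0762
gripper_force: 0.6
```

Request:
carry_out --pt "0 0 0 0 0 0" --pt "0 0 0 0 0 0" --pt "0 0 0 0 0 0"

```text
time_s: 9.43
tcp_pos: [0.5466, 0.0072, 0.012]
eef_rot: [180.0, 0.0, -9.4]
contact_force: [-0.0, 0.5, -0.6]
gripper_width: 0.0876
gripper_force: 0.0
```

Request:
carry_out --pt "0 0 0 0 0 0" --pt "0 0 0 0 0 0" --pt "0 0 0 0 0 0" --pt "0 0 0 0 0 0" --pt "0 0 0 0 0 0" --hand 0

```text
time_s: 10.05
tcp_pos: [0.546, 0.007, 0.0119]
eef_rot: [179.9, 0.1, -9.3]
contact_force: [-3.8, -7.5, 3.9]
gripper_width: 0.0433
gripper_force: 37.4
```

Request:
carry_out --pt "0 0 0 0 0 0" --pt "0 0 0 0 0 0" --pt "0 0 0 0 0 0" --pt "0 0 0 0 0 0"

```text
time_s: 10.55
tcp_pos: [0.5458, 0.0064, 0.0119]
eef_rot: [179.9, 0.1, -9.3]
contact_force: [-3.1, -5.5, 2.3]
gripper_width: 0.0417
gripper_force: 40.2
```

```bash
python3 - <<'E'
from h import *
t,s=r.capture("top"),r.capture("side"); print(r.get_state()["gripper_force"])
a=cv2.resize(t[145:275,225:355,::-1],(400,400),interpolation=2);b=cv2.resize(s[150:270,275:395,::-1],(400,400),interpolation=2)
cv2.imwrite("pics/c4.png",np.hstack([a,b]))
E
```

```text
40.20400822162628
```

View pics/c4.png

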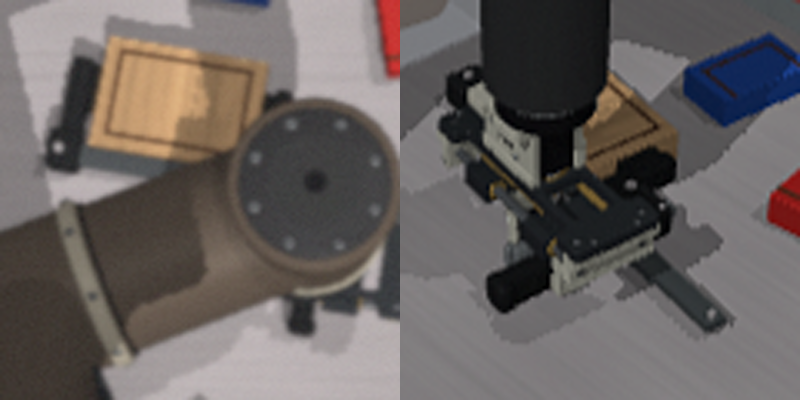

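The trigger now stops short (41.7 mm against 32.2 mm), the split has closed and the moving pad touches the board. One more stroke will confirm it: the trigger should stop at about 0.1 rad.

Request:
carry_out --pt "0 0 0 0 0 0" --pt "0 -0.005 0 0 0 0" --pt "0 -0.005 0 0 0 0" --pt "0 0 0 0 0 0" --pt "0 0 0 0 0 0" --hand 1

```text
time_s: 11.28
tcp_pos: [0.5476, 0.0123, 0.012]
eef_rot: [180.0, 0.0, -9.4]
contact_force: [0.4, 0.4, -0.0]
gripper_width: 0.085
gripper_force: 0.0
```

Request:
carry_out --pt "0 0 0 0 0 0" --pt "0 0 0 0 0 0" --pt "0 0 0 0 0 0"

```text
time_s: 11.65
tcp_pos: [0.5476, 0.0123, 0.012]
eef_rot: [180.0, 0.0, -9.4]
contact_force: [-0.2, 0.4, 1.0]
gripper_width: 0.0878
gripper_force: 0.0
```

Request:
carry_out --pt "0 0 0 0 0 0" --pt "0 0 0 0 0 0" --pt "0 0 0 0 0 0" --pt "0 0 0 0 0 0" --pt "0 0 0 0 0 0" --hand 0

```text
time_s: 12.28
tcp_pos: [0.5466, 0.0114, 0.0119]
eef_rot: [179.9, 0.1, -9.3]
contact_force: [-2.7, -5.1, 2.2]
gripper_width: 0.0518
gripper_force: 39.3
```

Request:
carry_out --pt "0 0 0 0 0 0" --pt "0 0 0 0 0 0" --pt "0 0 0 0 0 0" --pt "0 0 0 0 0 0"

```text
time_s: 12.78
tcp_pos: [0.5465, 0.0113, 0.0119]
eef_rot: [179.9, 0.1, -9.3]
contact_force: [-1.2, -5.7, 1.9]
gripper_width: 0.0515
gripper_force: 39.3
```

```bash
python3 - <<'E'
from h import *
t,s=r.capture("top"),r.capture("side"); print(r.get_state()["gripper_force"])
a=cv2.resize(t[145:215,235:335,::-1],(800,560),interpolation=2)
cv2.imwrite("pics/c5.png",a)
E
```

```text
39.26512956619263
```

View pics/c5.png

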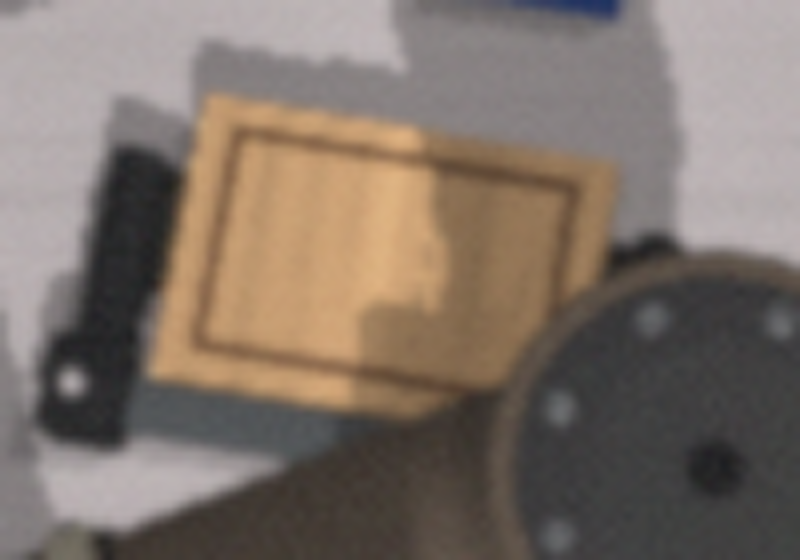

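The crop shows the split shut, with the far and near edges in line (the inlay lines are continuous). The fixed pad is at (165,240) and the moving pad at (620,255), both against the board. The trigger stopped at about 0.11 rad under a steady 39 N, so I'm handing the job in.

```bash
python3 -c "
from plant import r
print(r.close_job())"
```

```text
the job is handed in; nothing more can be done
None
```

The job is handed in: after five trigger strokes the split is shut, the halves look flush from above, both pads bear on the board, and the arm is still holding the grip and trigger at a steady 39 N or so.

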